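# Level the pasta sheeter's outfeed shelf

### The arm

A 6-joint arm with a two-finger parallel gripper is mounted at the origin on the work surface. World frame = base frame: x ahead of the robot, y to its left, z up, the work surface at z = 0. Lengths are in m, angles in rad, forces in N, time in s.
With the tool pointing down it reaches from about 0.3 to 0.875 m from the base axis. Payload 6.4 kg.
Tool frame: the origin (TCP) lies between the finger pads; the fingertips stand ctrl.tip_extent ahead of it and the grasp point (between the pads) is the TCP (ctrl.tip_extent is the distance from the TCP to the fingertips, in m); z points along the fingers, y is the line along which they close (so a half turn about z gives the same grasp; the last joint's range is limited). The gripper opens to 85 mm and grips with 20 to 120 N. Pads are 22 mm wide; open, the fingers measure 114 mm over their backs; the gripper's body (76 mm by 85 mm) begins 54 mm behind the grasp point. The pads swing forward as they close: fully open they stand 13 mm farther back than shut.
Start: joints at [-0.206, 0.181, 1.607, -0, 1.354, -0.206], TCP at [0.575, 0, 0.25] pointing down, gripper open.
Joint ranges: [-2.99, 2.99], [-0.89, 2.07], [0.3, 2.58], [-1.14, 4.28], [0, 2.63], [-3.12, 3.12]. Speed limits (rad/s): [2.57, 2.57, 3.01, 3.14, 3.14, 3.14].

### API

Orientations are given as a unit quaternion [w, x, y, z].
In Python, from bench import ctrl gives the robot as it stands.
- The arm moves only by the tool send_rows, never from a script. Its arguments are lists of equal length, an entry for each row: "dr": the turn, a rotation vector about the tool's x, y, z in units of 6 degrees (1.0 is 6 degrees), a list of three; "xyz": the shift along the tool's x, y, z in cm, a list of three; "jaw": the opening in per cent of the stroke, from 0 (shut) to 100 (fully open). In form: {"dr": [[wx, wy, wz], ...], "xyz": [[dx, dy, dz], ...], "jaw": [jaw, ...]}. A call has exactly 8 rows; each row is the pose to reach, as a shift and turn from the pose commanded when the call began, along the tool's axes at that moment; what a row does not reach only later rows make up. A row lasts 1/8 s, in which the tool goes at most 62.5 mm and 10.7 degrees, less where a joint would pass 70% of its speed; a pose out of reach is approached as far as the arm can. A call with a gripper value outside its range is refused whole. The fingers move at their own pace and stop on an object; the grip force is fixed at half the most. Time passes only in rows, so rows that repeat a pose let the fingers close, or fill a call up. It gives the time, the measured TCP pose, the force, the opening and the grip force at its end, in the units of the state.
- ctrl.get_obs(): the state, without advancing time (a new reading comes with each control period).
- ctrl.camera(name): name is "scene" or "side" or "wrist"; returns the picture (480x640x3 uint8, red, green, blue); there is no depth.
- ctrl.calibration(name): a dict with "camera_matrix" (3x3 intrinsics, pixels), "world_from_camera" (4x4, takes a point from camera to world coordinates). Camera axes: x right, y up, looking along -z (the intrinsics and any distortion apply to the point x, -y, -z); pixel columns grow to the right and rows downward; lengths in m; the calibration is good to about 2 mm. The wrist camera is an equidistant fisheye: a pixel r from the principal point sees the ray r / f radians off the axis. A picture is of the moment at which its call begins: read the wrist's pose just before it. calibration takes no time and is no camera call; for the wrist camera it gives the pose at the moment of the call.
- ctrl.hand_in(): hands the job in; it is judged then, once.
The state is a dict: "time_s": time; "q": joint angles; "dq": joint speeds; "joint_efforts": joint torques, N m; "eef_pos": TCP position; "eef_rot": TCP orientation; "wrist_force": force on the tool from outside, world axes, zero at the start; "torque": the same for the moment, N m; "opening": opening from 0.0 (shut) to 1.0 (fully open); "grasp_force": force on a finger pad.
Only numpy, scipy, OpenCV 4.12 (cv2) and the standard library are available. Lean on these libraries where they do the work, as an engineer would, in place of code of your own. Each camera call takes 0.05 s, during which the arm holds its last target. There are 200 camera calls.

### The job

The outfeed shelf of the pasta sheeter sags at its free end: lay the yellow spirit level along the middle of the shelf's steel side rail nearest the robot and let go of it, then turn the black knob of the shelf's levelling foot until the bubble stands between the two lines. Then, to prove that the shelf stands firm, press down on top of the level with the fingers, lightly and steadily, and finish while still pressing it onto the rail, the bubble still between the lines; leave the flour shaker, ravioli stamp and brush where they are.

Things in the scene. Friction and masses are not known exactly. Their poses are not given: they have to be found in the camera images.
- level: yellow torpedo spirit level, black end caps, loose, lying right side up; 200 mm long (its x), 24 wide (y), 42 high (z), 0.3 kg. Origin: centre of its underside. The vial lies lengthways in the middle of its top, in a 64 mm long window 2 mm lower than the flat top on either side. The bubble can be judged only while the level lies still, right side up
- bubble (a joint): position in m of the pale 16 mm long bubble along the level's own x: 0 is the middle of the green vial, positive towards the level's +x end, stops at +-0.0165. It runs to the higher end, 1.5 mm per mrad of slope, and settles in about a second. The two black lines are 21 mm apart: the bubble is between them within +-0.0025
- shelf: outfeed shelf of the white and steel pasta sheeter, 260 mm wide, hinged to the machine; it runs 282 mm out from the hinge (its +y, towards the robot's left), deck about 110 mm above the bench, between two steel side rails 12 mm higher than the deck. Origin: middle of the hinge axis (its x). Its free end is 3.5 to 10.5 mrad too low at the start
- rail_mid (a point): middle of the top face of the steel side rail nearest the robot, about 122 mm above the bench; the rail is 30 mm wide (this point's x), 262 mm long (this point's y, away from the machine), its top bare and flat; z points up from it
- knob_grip (a point): centre of the round black knob on the shelf's levelling foot, on its upright turning axis, about 162 mm above the bench, 38 mm beyond the shelf's end bar. 45 mm in diameter, 28 mm tall; stays at one height as it turns and where it is left; takes 0.1 N m. Clockwise seen from above raises the shelf's free end: 3.0 mrad of slope per radian. It can turn 2.5 rad past level
- shaker: aluminium flour shaker, 68 mm diameter, 107 mm tall, origin at the centre of its underside; leave alone
- stamp: round ravioli stamp, brass with a wooden handle, 62 mm diameter, 73 mm tall, origin at the centre of its underside; leave alone
- brush: flour brush, about 200 mm long, lying on the bench between robot and machine, origin under its middle, its handle along its -x; leave alone
There are look-alikes about, which are no part of the job. Several things have the shape of the level; the one meant has the colours described above.

How it is judged:
On the way, in this order (a step that is already met when the one before it is completed fails the run):
1. the level lies along the near rail, let go (x of level in the frame of rail_mid between -0.008 and 0.008 m and y of level in the frame of rail_mid between -0.035 and 0.035 m and z of level in the frame of rail_mid between -0.004 and 0.003 m and angle between the x axis of level and the y axis of rail_mid, either way round below 0.06 rad and angle between the z axis of level and the z axis of rail_mid, either way round below 0.05 rad and contact force between the fingers and level below 0.3 N and linear speed of level below 0.02 m/s), for 1 s.
2. the foot is turned until the bubble stands between the lines, the level lying untouched on the rail (x of level in the frame of rail_mid between -0.008 and 0.008 m and y of level in the frame of rail_mid between -0.035 and 0.035 m and z of level in the frame of rail_mid between -0.004 and 0.003 m and angle between the x axis of level and the y axis of rail_mid, either way round below 0.06 rad and angle between the z axis of level and the z axis of rail_mid, either way round below 0.05 rad and contact force between the fingers and level below 0.3 N and value of joint bubble between -0.0025 and 0.0025 m), for 0.5 s.
At the end, for the whole second after the job is handed in: fingers press on the level (over 2.5 N); it bears on the shelf with 6 to 30 N (own weight of 3 N included) and lies still on the near rail, within 8 mm of its centreline, 35 mm of its middle and 3.4 degrees of its direction; the bubble is within 2.5 mm of the middle (x of level in the frame of rail_mid between -0.008 and 0.008 m and y of level in the frame of rail_mid between -0.035 and 0.035 m and z of level in the frame of rail_mid between -0.004 and 0.003 m and angle between the x axis of level and the y axis of rail_mid, either way round below 0.06 rad and angle between the z axis of level and the z axis of rail_mid, either way round below 0.05 rad and value of joint bubble between -0.0025 and 0.0025 m and contact force between level and shelf between 6 and 30 N and contact force between the fingers and level above 2.5 N and linear speed of level below 0.02 m/s); the arm keeps its last pose, push and grip.
It fails at once if the shaker is pushed more than 20 mm or knocked over (distance of shaker from where it was at the start of the episode above 0.02 m or angle between shaker's own z axis and vertical above 0.4 rad).
It fails at once if the stamp is pushed more than 20 mm or knocked over (distance of stamp from where it was at the start of the episode above 0.02 m or angle between stamp's own z axis and vertical above 0.4 rad).
It fails at once if the brush is pushed more than 20 mm or knocked over (distance of brush from where it was at the start of the episode above 0.02 m or angle between brush's own z axis and vertical above 0.4 rad).
It also fails if it takes over 72 s, if anything falls off the work surface, if the arm or the gripper's body presses on something with over 40 N, if the wrist force passes 120 N, or if a joint passes its speed limit or range.

## Working session

There is one attempt and no reset: what is moved stays moved. The work goes in short steps, Python scripts to look and compute and a tool call to move; the robot and the scene stay as the last step left them, time stands still between calls to the robot, and variables do not carry over. Pictures are saved under pics/ and viewed, at most 10 in all, crops included, and the job is handed in when it is done.

Besides the shell and the picture viewer there is one more tool, called after "Emit:" by a JSON object that holds its "op" and its "data", one argument or row to a line. send_rows: Moves the arm, as the interface text tells. Its arguments: {"type":"object","properties":{"dr":{"type":"array","items":{"type":"array","items":{"type":"number"}}},"xyz":{"type":"array","items":{"type":"array","items":{"type":"number"}}},"jaw":{"type":"array","items":{"type":"number"}}},"required":["dr","xyz","jaw"]}

```bash
mkdir -p pics; ls; cat > h.py <<'E'
import numpy as np, cv2, sys
from bench import ctrl
from scipy.spatial.transform import Rotation as R
def grab(name,fn=None):
    cal=ctrl.calibration(name); im=ctrl.camera(name)
    if fn: cv2.imwrite('pics/'+fn,im[:,:,::-1]); np.savez('pics/'+fn[:-4],im=im,K=cal['camera_matrix'],T=cal['world_from_camera'])
    return im,np.array(cal['camera_matrix']),np.array(cal['world_from_camera']),cal
def ray(uv,K,T,fish=False):
    x=(uv[0]-K[0,2])/K[0,0]; y=(uv[1]-K[1,2])/K[1,1]
    if fish:
        r=np.hypot(x,y); s=np.sin(r)/r if r>1e-9 else 1; d=np.array([x*s,-y*s,-np.cos(r)])
    else: d=np.array([x,-y,-1.])
    return T[:3,3],T[:3,:3]@d
def onz(uv,K,T,z,fish=False):
    o,d=ray(uv,K,T,fish); return o+d*(z-o[2])/d[2]
def proj(p,K,T):
    c=T[:3,:3].T@(np.array(p)-T[:3,3]); return np.array([K[0,0]*c[0]/-c[2]+K[0,2],K[1,1]*-c[1]/-c[2]+K[1,2]])
E
python3 - <<'E'
from h import *
for n in ['scene','side']:
    im,K,T,cal=grab(n,n+'0.png'); print(n,list(cal.keys()),K.round(1).tolist(),T.round(3).tolist())
o=ctrl.get_obs();print(o['time_s'],o['eef_pos'],o['eef_rot'],ctrl.tip_extent)
E
```

```text
pics
scene ['camera_matrix', 'world_from_camera'] [[441.8, 0.0, 307.7], [0.0, 441.8, 237.7], [0.0, 0.0, 1.0]] [[0.254, -0.814, 0.522, 1.08], [0.967, 0.219, -0.128, -0.063], [-0.01, 0.537, 0.843, 1.012], [0.0, 0.0, 0.0, 1.0]]
side ['camera_matrix', 'world_from_camera'] [[517.4, 0.0, 326.2], [0.0, 517.4, 242.6], [0.0, 0.0, 1.0]] [[0.99, 0.087, -0.109, 0.381], [-0.139, 0.699, -0.701, -0.764], [0.015, 0.709, 0.705, 0.951], [0.0, 0.0, 0.0, 1.0]]
0.1 [5.74552262e-01 1.09608330e-04 2.49475243e-01] [-6.34480256e-04  7.07110684e-01  7.07102466e-01 -4.24803409e-04] 0.019
```

View pics/scene0.png

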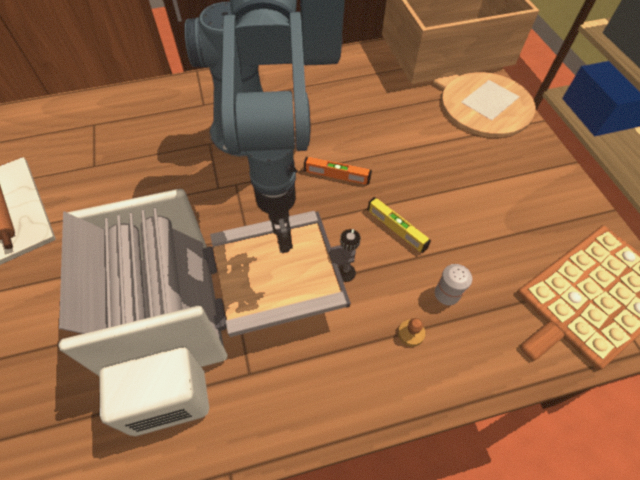

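View pics/side0.png

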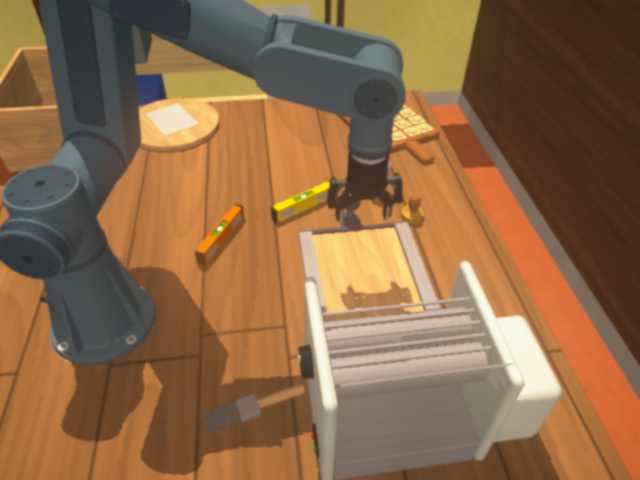

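Scene view: the candidates are a yellow level with black caps at (399,224) and an orange one at (338,171). The yellow one fits the description. The knob is at about (350,238), the near rail runs from (216,235) to (320,217), the shaker is at (453,284) and the stamp at (411,332). In the side view the brush is at (255,405).

```bash
python3 - <<'E'
from h import *
d=np.load('pics/scene0.npz');im,K,T=d['im'],d['K'],d['T']
hsv=cv2.cvtColor(im,cv2.COLOR_RGB2HSV)
c=im[150:310,205:465];cv2.imwrite('pics/c1.png',cv2.resize(c,None,fx=3,fy=3,interpolation=cv2.INTER_CUBIC)[:,:,::-1])
print(hsv[205:245:4,399].tolist())
s=np.load('pics/side0.npz')
for nm,q in (('scene',d),('side',s)):
    h=cv2.cvtColor(q['im'],cv2.COLOR_RGB2HSV); m=cv2.inRange(h,(25,150,120),(33,255,255))
    n,l,st,ce=cv2.connectedComponentsWithStats(m)
    for i in range(1,n):
        if st[i,4]>100:
            P=cv2.minAreaRect(np.argwhere(l==i)[:,::-1].astype(np.float32)); print(nm,st[i].tolist(),ce[i],P,onz(ce[i],q['K'],q['T'],.035))
E
```

```text
[[13, 150, 191], [12, 149, 194], [12, 152, 186], [24, 173, 164], [34, 34, 242], [24, 180, 184], [21, 183, 134], [21, 183, 135], [13, 151, 110], [13, 155, 110]]
scene [371, 199, 20, 16, 130] [380.87692308 206.26923077] ((380.6346435546875, 205.82696533203125), (21.137094497680664, 6.490228652954102), 37.87498474121094) [0.42826819 0.30510034 0.035     ]
scene [389, 216, 39, 27, 180] [414.01666667 232.35      ] ((408.2764892578125, 227.62481689453125), (44.828895568847656, 6.864159107208252), 36.38435363769531) [0.53165036 0.36025972 0.035     ]
side [305, 182, 25, 16, 147] [318.1292517  189.03401361] ((317.2088623046875, 189.35960388183594), (6.951889514923096, 26.731670379638672), 65.55604553222656) [0.5300755  0.36142764 0.035     ]
side [274, 195, 31, 16, 171] [286.40935673 203.28654971] ((288.7337341308594, 202.36093139648438), (7.076923847198486, 31.53846549987793), 67.38013458251953) [0.43668907 0.31094259 0.035     ]
```

View pics/c1.png

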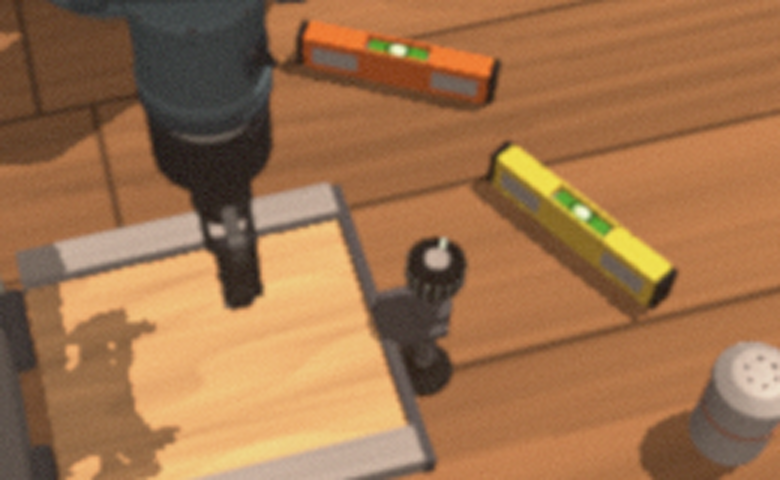

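The crop confirms it: the target is the yellow level with black caps, and its vial is at crop (583,212), scene (399.3,220.7). The orange one is the look-alike. The near rail's end corners are at crop (335,184) and (347,210), and the knob top is centred at crop (436,258).

```bash
python3 - <<'E'
from h import *
d=np.load('pics/scene0.npz');K,T=d['K'],d['T']
f=lambda u,v,z:onz((205+u/3-.33,150+v/3-.33),K,T,z)
pts=dict(vial=(583,212,.04),a=(505,145,.042),b=(676,268,.042),rl_o=(20,252,.122),rl_i=(28,283,.122),rr_o=(335,184,.122),rr_i=(347,213,.122),fr_i=(418,428,.122),fr_o=(430,462,.122),knob=(436,258,.176),oa=(305,22,.042),ob=(498,63,.042),shk=(757,370,.107))
P={k:f(*v) for k,v in pts.items()}
for k,p in P.items(): print(k,p.round(4))
for a,b in (('a','b'),('rl_o','rr_o'),('rl_i','rr_i'),('oa','ob'),('rr_o','fr_o')):
    v=P[b]-P[a]; print(a,b,np.linalg.norm(v).round(4),np.degrees(np.arctan2(v[1],v[0])).round(1))
# stamp & brush
print(onz((411,332),K,T,.03)); s=np.load('pics/side0.npz')
for uv,z in (((303,390),.02),((207,425),.02),((333,225),.122)): print(onz(uv,s['K'],s['T'],z).round(3))
q=ctrl.get_obs()['eef_rot']; print(R.from_quat(np.r_[q[1:],q[0]]).as_matrix().round(3).tolist())
E
```

```text
vial [0.4883 0.334  0.04  ]
a [0.4005 0.2912 0.042 ]
b [0.5656 0.3893 0.042 ]
rl_o [ 0.4572 -0.1491  0.122 ]
rl_i [ 0.4881 -0.1471  0.122 ]
rr_o [0.4583 0.1129 0.122 ]
rr_i [0.489  0.1146 0.122 ]
fr_i [0.6884 0.1134 0.122 ]
fr_o [0.7166 0.1138 0.122 ]
knob [0.5817 0.1573 0.176 ]
oa [0.2054 0.152  0.042 ]
ob [0.3051 0.3174 0.042 ]
shk [0.7022 0.3821 0.107 ]
a b 0.192 30.7
rl_o rr_o 0.262 89.8
rl_i rr_i 0.2618 89.8
oa ob 0.1931 58.9
rr_o fr_o 0.2583 0.2
[0.78445557 0.25141695 0.03      ]
[ 0.422 -0.243  0.02 ]
[ 0.235 -0.291  0.02 ]
[0.533 0.117 0.122]
[[0.0, 1.0, -0.001], [1.0, -0.0, 0.0], [0.0, -0.001, -1.0]]
```

Emit:
{"op": "send_rows", "data": {
  "dr": [
    [0,0,1.3],
    [0,0,2.8],
    [0,0,4.4],
    [0,0,6],
    [0,0,7.5],
    [0,0,9],
    [0,0,9.9],
    [0,0,9.9]
  ],
  "xyz": [
    [3,-1,0],
    [8,-2,0],
    [14,-4,0],
    [20,-5,0],
    [26,-7,0],
    [31,-8,2],
    [33.4,-8.6,4],
    [33.4,-8.6,6]
  ],
  "jaw": [100,100,100,100,100,100,100,100]
}}

```text
time_s: 1.1
eef_pos: [0.4877, 0.336, 0.1891]
eef_rot: [-0.0, 0.964, 0.265, -0.0]
wrist_force: [-0.1, 0.4, 0.2]
opening: 0.999
grasp_force: 0.0
```

```bash
python3 - <<'E'
from h import *
o=ctrl.get_obs();q=o['eef_rot'];print(o['time_s'],o['eef_pos'],R.from_quat(np.r_[q[1:],q[0]]).as_matrix().round(3).tolist(),o['q'])
im,K,T,c=grab('wrist','w1.png');print(K.tolist(),T.round(3).tolist())
h=cv2.cvtColor(im,cv2.COLOR_RGB2HSV)
for nm,lo,hi in (('yel',(22,120,80),(33,255,255)),('grn',(40,90,60),(85,255,255))):
    m=cv2.inRange(h,lo,hi);n,l,st,ce=cv2.connectedComponentsWithStats(m)
    for i in range(1,n):
        if st[i,4]>80: print(nm,st[i].tolist(),ce[i].round(1),onz(ce[i],K,T,.042,True).round(4))
E
```

```text
1.1 [0.48772273 0.33601857 0.18912489] [[0.86, 0.511, -0.001], [0.511, -0.86, 0.0], [-0.001, -0.0, -1.0]] [4.02868104e-01 2.78743637e-01 1.61781983e+00 3.56154085e-04
 1.24580351e+00 1.43726186e+00]
[[371.64829954431775, 0.0, 311.92265428138325], [0.0, 371.64829954431775, 242.33246761244558], [0.0, 0.0, 1.0]] [[0.511, 0.827, 0.234, 0.546], [-0.86, 0.492, 0.137, 0.371], [-0.002, -0.271, 0.963, 0.313], [0.0, 0.0, 0.0, 1.0]]
yel [295, 111, 41, 233, 5827] [314.4 221.2] [0.4951 0.3392 0.042 ]
grn [303, 197, 23, 73, 1141] [313.7 232.7] [0.4873 0.3352 0.042 ]
```

View pics/w1.png

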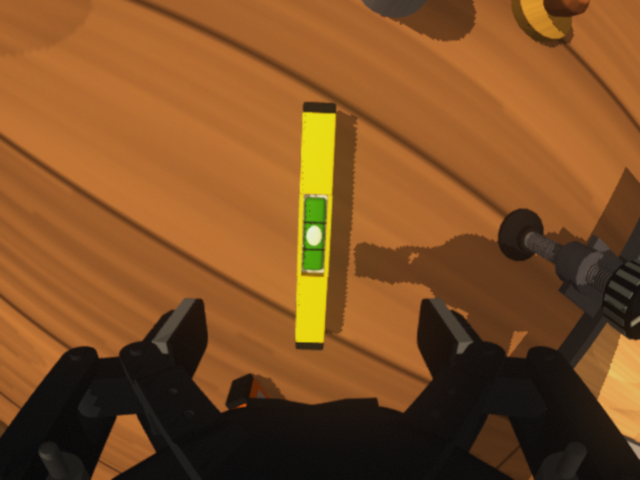

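The wrist view shows the level running from (319,103) to (309,349), with the vial centre at (314,233).

```bash
python3 - <<'E'
from h import *
d=np.load('pics/w1.npz');K,T=d['K'],d['T']
a=onz((319.5,103),K,T,.042,True);b=onz((309.5,349),K,T,.042,True);v=a-b
print(a,b,np.linalg.norm(v),np.degrees(np.arctan2(v[1],v[0])),(a+b)/2)
E
```

```text
[0.57192237 0.38068398 0.042     ] [0.39817156 0.28621624 0.042     ] 0.19777133197574986 28.53277869257819 [0.48504697 0.33345011 0.042     ]
```

Emit:
{"op": "send_rows", "data": {
  "dr": [
    [0,0,0.3],
    [0,0,0.3],
    [0,0,0.3],
    [0,0,0.3],
    [0,0,0.3],
    [0,0,0.3],
    [0,0,0.3],
    [0,0,0.3]
  ],
  "xyz": [
    [-0.2,0,3],
    [-0.2,0,7],
    [-0.2,0,11],
    [-0.2,0,14],
    [-0.2,0,15.8],
    [-0.2,0,15.8],
    [-0.2,0,15.8],
    [-0.2,0,15.8]
  ],
  "jaw": [100,100,100,100,100,60,20,0]
}}

```text
time_s: 2.15
eef_pos: [0.4884, 0.3335, 0.0339]
eef_rot: [-0.0, 0.969, 0.249, 0.001]
wrist_force: [0.9, -0.7, -0.5]
opening: 0.378
grasp_force: 0.0
```

Emit:
{"op": "send_rows", "data": {
  "dr": [
    [0,0,0],
    [0,0,0],
    [0,0,0],
    [0,0,0],
    [0,0,0],
    [0,0,0],
    [0,0,0],
    [0,0,0]
  ],
  "xyz": [
    [0,0,0],
    [0,0,0],
    [0,0,0],
    [0,0,0],
    [0,0,-2],
    [0,0,-6],
    [0,0,-11],
    [0,0,-16]
  ],
  "jaw": [0,0,0,0,0,0,0,0]
}}

```text
time_s: 3.15
eef_pos: [0.4866, 0.3328, 0.1944]
eef_rot: [0.0, 0.969, 0.249, -0.0]
wrist_force: [1.0, 1.3, -3.5]
opening: 0.264
grasp_force: 59.6
```

Emit:
{"op": "send_rows", "data": {
  "dr": [
    [0,0,0],
    [0,0,0],
    [0,0,0],
    [0,0,0],
    [0,0,0],
    [0,0,0],
    [0,0,0],
    [0,0,0]
  ],
  "xyz": [
    [0,0,-3],
    [0,0,-5],
    [0,0,-5],
    [0,0,-5],
    [0,0,-5],
    [0,0,-5],
    [0,0,-5],
    [0,0,-5]
  ],
  "jaw": [0,0,0,0,0,0,0,0]
}}

```text
time_s: 4.15
eef_pos: [0.4873, 0.333, 0.2421]
eef_rot: [0.0, 0.969, 0.249, -0.0]
wrist_force: [0.2, 0.7, -3.2]
opening: 0.272
grasp_force: 59.7
```

```bash
python3 - <<'E'
from h import *
o=ctrl.get_obs();q=o['eef_rot'];print(o['time_s'],o['eef_pos'],o['opening'],R.from_quat(np.r_[q[1:],q[0]]).as_matrix().round(4).tolist())
im,K,T,c=grab('wrist','w2.png')
h=cv2.cvtColor(im,cv2.COLOR_RGB2HSV);z=o['eef_pos'][2]+.012
for nm,lo,hi in (('yel',(22,120,80),(33,255,255)),('grn',(40,90,60),(85,255,255))):
    m=cv2.inRange(h,lo,hi);n,l,st,ce=cv2.connectedComponentsWithStats(m)
    for i in range(1,n):
        if st[i,4]>80: print(nm,st[i].tolist(),ce[i].round(1),onz(ce[i],K,T,z,True).round(4))
E
```

```text
4.15 [0.48728439 0.33297006 0.24209648] 0.2718681464896827 [[0.8763, 0.4817, -0.0003], [0.4817, -0.8763, -0.0001], [-0.0003, -0.0, -1.0]]
yel [274, 72, 78, 333, 17038] [312.  192.7] [0.5326 0.3584 0.2541]
grn [291, 262, 44, 54, 2264] [312.2 288.3] [0.5054 0.3434 0.2541]
grn [291, 318, 43, 46, 1023] [312.  334.6] [0.4901 0.3351 0.2541]
grn [292, 368, 40, 29, 1105] [311.7 381.6] [0.4722 0.3254 0.2541]
```

View pics/w2.png

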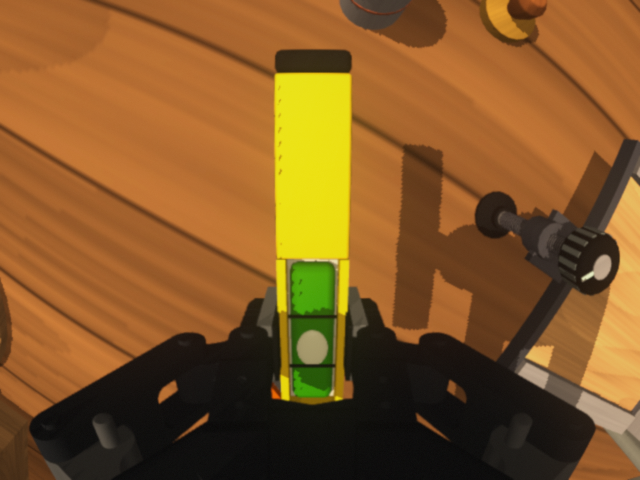

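The level is held square between the fingers, with the vial at (312,330) lying on the tool axis. Next I carry it to above the rail.

Emit:
{"op": "send_rows", "data": {
  "dr": [
    [0,0,-0.8],
    [0,0,-2.1],
    [0,0,-3.5],
    [0,0,-5],
    [0,0,-6.5],
    [0,0,-8],
    [0,0,-9.4],
    [0,0,-10.2]
  ],
  "xyz": [
    [-1,2,0],
    [-3.4,5.6,0],
    [-6,10,0],
    [-9,14.8,0],
    [-11.8,19.5,0],
    [-14.4,23.8,0],
    [-16.5,27.2,0],
    [-17.8,29.3,0]
  ],
  "jaw": [0,0,0,0,0,0,0,0]
}}

```text
time_s: 5.2
eef_pos: [0.4723, -0.0115, 0.2426]
eef_rot: [0.0, 0.707, 0.708, 0.0]
wrist_force: [0.1, -0.0, -2.5]
opening: 0.272
grasp_force: 59.7
```

Emit:
{"op": "send_rows", "data": {
  "dr": [
    [0,0,0],
    [0,0,0],
    [0,0,0],
    [0,0,0],
    [0,0,0],
    [0,0,0],
    [0,0,0],
    [0,0,0]
  ],
  "xyz": [
    [0,0,0],
    [0,0,1],
    [0,0,2.5],
    [0,0,4],
    [0,0,5],
    [0,0,5],
    [0,0,5],
    [0,0,5]
  ],
  "jaw": [0,0,0,0,0,0,0,0]
}}

```text
time_s: 6.2
eef_pos: [0.4729, -0.0097, 0.1929]
eef_rot: [0.001, 0.707, 0.707, 0.0]
wrist_force: [-0.2, -0.8, -2.7]
opening: 0.27
grasp_force: 59.7
```

```bash
python3 - <<'E'
from h import *
o=ctrl.get_obs();q=o['eef_rot'];print(o['time_s'],o['eef_pos'],o['opening'],R.from_quat(np.r_[q[1:],q[0]]).as_matrix().round(4).tolist())
im,K,T,c=grab('wrist','w3.png')
E
```

```text
6.2 [ 0.47292623 -0.00966504  0.1929044 ] 0.26962128095840604 [[0.0001, 1.0, 0.0012], [1.0, -0.0001, -0.0003], [-0.0003, 0.0012, -1.0]]
```

View pics/w3.png

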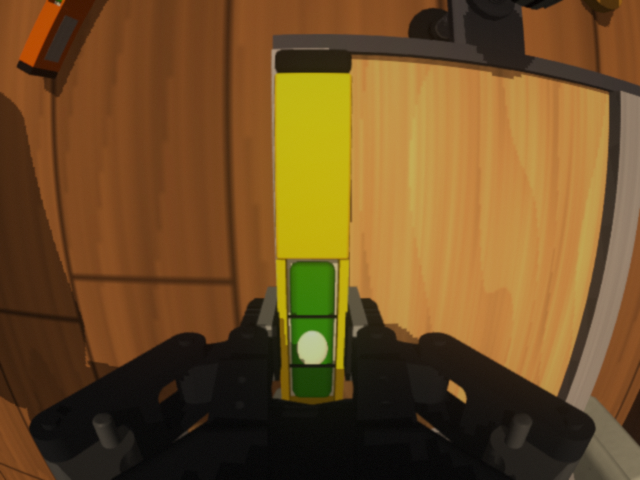

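The level is over the rail. The rail's outer edge at its end is at (273,50) and its inner edge at (352,56).

```bash
python3 - <<'E'
from h import *
d=np.load('pics/w3.npz');K,T=d['K'],d['T']
for uv in ((273,50),(272,150),(352,56),(352.5,210)): print(uv,onz(uv,K,T,.122,True).round(4))
for uv in ((276,60),(351,60)): print(uv,onz(uv,K,T,.205,True).round(4))
E
```

```text
(273, 50) [0.4521 0.1077 0.122 ]
(272, 150) [0.4515 0.0542 0.122 ]
(352, 56) [0.493  0.1044 0.122 ]
(352.5, 210) [0.4939 0.0222 0.122 ]
(276, 60) [0.4616 0.0836 0.205 ]
(351, 60) [0.4839 0.0836 0.205 ]
```

Emit:
{"op": "send_rows", "data": {
  "dr": [
    [0,0,0],
    [0,0,0],
    [0,0,0],
    [0,0,0],
    [0,0,0],
    [0,0,0],
    [0,0,0],
    [0,0,0]
  ],
  "xyz": [
    [0,0,1],
    [0,0,2],
    [0,0,3],
    [0,0,3.5],
    [0,0,3.7],
    [0,0,3.8],
    [0,0,3.8],
    [0,0,3.8]
  ],
  "jaw": [0,0,0,0,0,0,0,0]
}}

```text
time_s: 7.25
eef_pos: [0.4727, -0.0096, 0.1547]
eef_rot: [0.0, 0.707, 0.707, 0.0]
wrist_force: [-2.1, 1.9, 1.8]
opening: 0.269
grasp_force: 60.4
```

Emit:
{"op": "send_rows", "data": {
  "dr": [
    [0,0,0],
    [0,0,0],
    [0,0,0],
    [0,0,0],
    [0,0,0],
    [0,0,0],
    [0,0,0],
    [0,0,0]
  ],
  "xyz": [
    [0,0,0],
    [0,0,0],
    [0,0,0],
    [0,0,0],
    [0,0,-1],
    [0,0,-4],
    [0,0,-8],
    [0,0,-12]
  ],
  "jaw": [35,50,80,80,80,80,80,80]
}}

```text
time_s: 8.25
eef_pos: [0.4724, -0.0095, 0.2762]
eef_rot: [0.0, 0.707, 0.707, 0.0]
wrist_force: [0.5, 0.5, 0.5]
opening: 0.799
grasp_force: 0.0
```

Emit:
{"op": "send_rows", "data": {
  "dr": [
    [0,0,0],
    [0,0,0],
    [0,0,0],
    [0,0,0],
    [0,0,0],
    [0,0,0],
    [0,0,0],
    [0,0,0]
  ],
  "xyz": [
    [0,0,-2],
    [0,0,-2],
    [0,0,-2],
    [0,0,-2],
    [0,0,-2],
    [0,0,-2],
    [0,0,-2],
    [0,0,-2]
  ],
  "jaw": [80,80,80,80,80,80,80,80]
}}

```text
time_s: 9.25
eef_pos: [0.4725, -0.0095, 0.2943]
eef_rot: [-0.0, 0.707, 0.707, -0.0]
wrist_force: [-0.3, -0.7, -0.2]
opening: 0.794
grasp_force: 0.0
```

```bash
cat >> h.py <<'E'
def comps(im,lo,hi,mn=80):
    m=cv2.inRange(cv2.cvtColor(im,cv2.COLOR_RGB2HSV),lo,hi);n,l,st,ce=cv2.connectedComponentsWithStats(m)
    return [(st[i].tolist(),ce[i]) for i in range(1,n) if st[i,4]>=mn]
E
python3 - <<'E'
from h import *
o=ctrl.get_obs();print(o['time_s'],o['eef_pos'],o['opening'])
im,K,T,c=grab('wrist','w4.png')
for st,ce in comps(im,(22,120,80),(33,255,255)): print('yel',st,ce,onz(ce,K,T,.164,True).round(4))
for st,ce in comps(im,(40,90,60),(85,255,255)): print('grn',st,ce,onz(ce,K,T,.162,True).round(4))
E
```

```text
9.25 [ 0.47248041 -0.0095246   0.29426826] 0.7942057832768674
yel [295, 109, 36, 242, 6014] [312.46225474 216.55503824] [0.4719 0.0066 0.164 ]
yel [379, 126, 5, 49, 144] [381.20833333 151.88194444] [0.519  0.0522 0.164 ]
yel [514, 200, 6, 44, 99] [516.12121212 221.96969697] [0.6303 0.0044 0.164 ]
grn [107, 6, 16, 21, 150] [113.9   16.82] [0.3211 0.1653 0.162 ]
grn [302, 200, 21, 54, 995] [312.04924623 223.90653266] [0.4716 0.0009 0.162 ]
grn [302, 256, 21, 20, 290] [311.88965517 267.78275862] [ 0.4715 -0.0319  0.162 ]
```

View pics/w4.png

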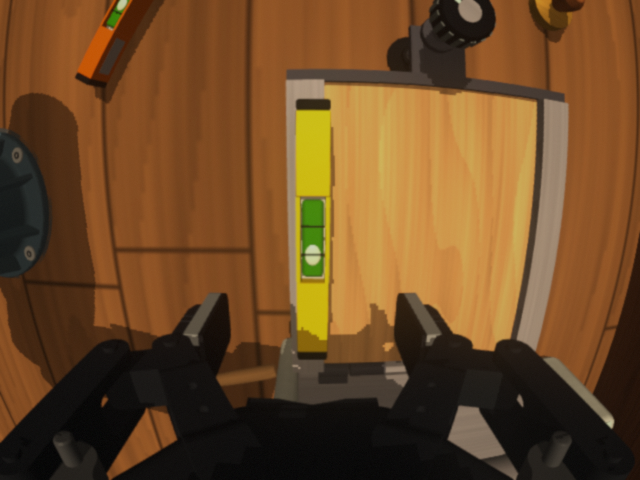

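The level is lying on the rail, with its ends at rows 99 and 358 and the bubble at (313,254), towards the machine end. I'll check how well it is centred, comparing the rail end edges at (288,90) and (325,90) with the level edges at (296,104) and (330,104).

```bash
python3 - <<'E'
from h import *
d=np.load('pics/w4.npz');K,T,im=d['K'],d['T'],d['im']
print(im[90,280:335].sum(1).tolist()); print(im[104,288:338].sum(1).tolist()); print(im[180,282:338].sum(1).tolist())
for uv,z in (((287.5,90),.122),((325,90),.122),((296,104),.164),((330.5,104),.164),((297,352),.164),((327,352),.164),((313.5,99),.164),((312,358),.164)): print(uv,onz(uv,K,T,z,True).round(4))
g=im[195:280,308:318].astype(int).mean(1); print([(195+i,x.round().tolist()) for i,x in enumerate(g)][::2])
E
```

```text
[266, 267, 265, 266, 275, 321, 392, 434, 440, 439, 437, 428, 426, 434, 443, 455, 453, 455, 454, 453, 443, 444, 449, 448, 445, 449, 450, 444, 448, 442, 441, 447, 449, 457, 462, 465, 458, 451, 447, 449, 453, 459, 454, 451, 452, 447, 449, 454, 454, 452, 445, 447, 446, 449, 441]
[437, 429, 428, 424, 417, 423, 416, 335, 198, 114, 113, 106, 105, 108, 107, 114, 109, 109, 115, 110, 111, 111, 113, 118, 113, 111, 110, 112, 115, 108, 111, 117, 119, 116, 111, 118, 112, 109, 119, 115, 113, 135, 252, 401, 445, 443, 440, 442, 437, 435]
[270, 267, 263, 271, 301, 364, 412, 419, 408, 400, 400, 404, 409, 403, 400, 404, 407, 406, 408, 407, 406, 407, 410, 406, 411, 408, 409, 407, 410, 411, 408, 411, 408, 411, 412, 407, 411, 411, 406, 412, 409, 411, 410, 410, 410, 411, 405, 385, 338, 284, 270, 270, 307, 392, 423, 429]
(287.5, 90) [0.4524 0.1    0.122 ]
(325, 90) [0.4817 0.0999 0.122 ]
(296, 104) [0.4609 0.0844 0.164 ]
(330.5, 104) [0.4841 0.0844 0.164 ]
(297, 352) [ 0.4596 -0.103   0.164 ]
(327, 352) [ 0.4835 -0.103   0.164 ]
(313.5, 99) [0.4727 0.0878 0.164 ]
(312, 358) [ 0.4716 -0.1088  0.164 ]
[(195, [
[... 520 characters left out ...]
.0]), (233, [68.0, 135.0, 13.0]), (235, [68.0, 134.0, 13.0]), (237, [68.0, 134.0, 12.0]), (239, [67.0, 134.0, 12.0]), (241, [68.0, 135.0, 14.0]), (243, [70.0, 134.0, 17.0]), (245, [142.0, 172.0, 106.0]), (247, [194.0, 204.0, 163.0]), (249, [203.0, 210.0, 167.0]), (251, [203.0, 210.0, 164.0]), (253, [163.0, 168.0, 124.0]), (255, [135.0, 138.0, 98.0]), (257, [199.0, 206.0, 152.0]), (259, [204.0, 210.0, 152.0]), (261, [202.0, 204.0, 146.0]), (263, [179.0, 183.0, 120.0]), (265, [102.0, 142.0, 47.0]), (267, [67.0, 132.0, 13.0]), (269, [67.0, 132.0, 12.0]), (271, [67.0, 132.0, 12.0]), (273, [66.0, 131.0, 12.0]), (275, [70.0, 112.0, 24.0]), (277, [177.0, 161.0, 111.0]), (279, [158.0, 124.0, 41.0])]
```

```bash
python3 - <<'E'
from h import *
d=np.load('pics/w4.npz');K,T,im=d['K'],d['T'],d['im']
h=cv2.cvtColor(im,cv2.COLOR_RGB2HSV)
for r in (86,92,96): print(r,h[r,280:340,1].tolist())
s,Ks,Ts,_=grab('scene','s2.png'); 
c=s[200:270,200:340];cv2.imwrite('pics/c2.png',cv2.resize(c,None,fx=5.7,fy=5.7,interpolation=cv2.INTER_CUBIC)[:,:,::-1])
E
```

```text
86 [188, 183, 188, 186, 175, 137, 95, 72, 68, 67, 67, 68, 67, 68, 68, 67, 67, 66, 66, 65, 66, 66, 68, 67, 67, 66, 66, 66, 68, 67, 68, 67, 66, 67, 67, 66, 66, 67, 67, 66, 67, 67, 67, 81, 121, 146, 149, 148, 147, 149, 151, 153, 154, 155, 155, 153, 157, 157, 158, 159]
92 [185, 183, 187, 186, 177, 139, 95, 73, 71, 68, 69, 70, 67, 67, 67, 66, 67, 66, 68, 68, 67, 68, 67, 68, 69, 67, 67, 67, 70, 69, 68, 67, 69, 68, 67, 66, 68, 69, 67, 67, 66, 67, 68, 83, 120, 145, 150, 149, 149, 149, 151, 151, 153, 154, 154, 154, 157, 155, 156, 158]
96 [185, 186, 186, 184, 178, 140, 97, 75, 69, 67, 66, 68, 69, 69, 69, 67, 67, 68, 69, 68, 69, 67, 66, 68, 69, 70, 69, 69, 69, 69, 68, 68, 67, 70, 69, 67, 68, 67, 70, 68, 69, 70, 69, 85, 123, 147, 151, 148, 147, 149, 152, 153, 153, 153, 157, 156, 155, 157, 158, 160]
```

View pics/c2.png

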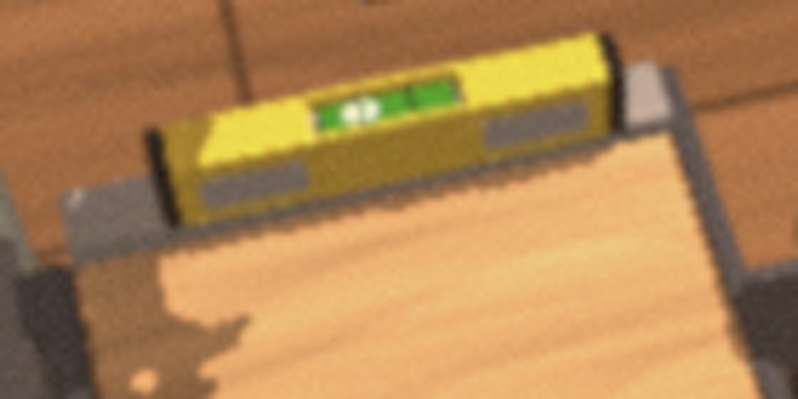

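In the crop, the rail end shows outer edge (622,66) and inner edge (632,128). The level's right end has top corners (600,34) and (612,80). I'll compare the centring in this view too.

```bash
python3 - <<'E'
from h import *
d=np.load('pics/s2.npz');K,T=d['K'],d['T']
f=lambda u,v,z:onz((200+u/5.7-.4,200+v/5.7-.4),K,T,z).round(4)
for n,a in dict(ro=(622,66,.122),ri=(632,128,.122),lo=(602,34,.164),li=(612,80,.164),l2o=(152,128,.164),l2i=(160,172,.164),lbot=(180,224,.122),r2o=(62,192,.122),r2i=(76,262,.122)).items(): print(n,f(*a))
w=np.load('pics/w4.npz')
for u in (285.3,323.8): print(onz((u,92),w['K'],w['T'],.122,True))
E
```

```text
ro [0.4539 0.0945 0.122 ]
ri [0.4867 0.0903 0.122 ]
lo [0.4652 0.0832 0.164 ]
li [0.4892 0.0813 0.164 ]
l2o [ 0.4634 -0.1068  0.164 ]
l2i [ 0.4857 -0.1071  0.164 ]
lbot [ 0.4845 -0.1053  0.122 ]
r2o [ 0.4556 -0.151   0.122 ]
r2i [ 0.4917 -0.1502  0.122 ]
[0.45067002 0.09845474 0.122     ]
[0.48080755 0.09826928 0.122     ]
```

Both views put the level 4–6 mm too far towards +x. I'll nudge it 5 mm by regrasping 5 mm closer to the robot.

Emit:
{"op": "send_rows", "data": {
  "dr": [
    [0,0,0],
    [0,0,0],
    [0,0,0],
    [0,0,0],
    [0,0,0],
    [0,0,0],
    [0,0,0],
    [0,0,0]
  ],
  "xyz": [
    [0,-0.5,3],
    [0,-0.5,7],
    [0,-0.5,10.5],
    [0,-0.5,13],
    [0,-0.5,13.6],
    [0,-0.5,13.6],
    [0,-0.5,13.6],
    [0,-0.5,13.6]
  ],
  "jaw": [80,80,80,80,60,45,40,36]
}}

```text
time_s: 10.35
eef_pos: [0.4688, -0.0098, 0.1597]
eef_rot: [0.001, 0.707, 0.707, 0.001]
wrist_force: [2.4, 0.7, 0.4]
opening: 0.359
grasp_force: 1.2
```

Emit:
{"op": "send_rows", "data": {
  "dr": [
    [0,0,0],
    [0,0,0],
    [0,0,0],
    [0,0,0],
    [0,0,0],
    [0,0,0],
    [0,0,0],
    [0,0,0]
  ],
  "xyz": [
    [0,0,0],
    [0,0,0],
    [0,0,0],
    [0,0,0],
    [0,0,0],
    [0,0,0],
    [0,0,0],
    [0,0,0]
  ],
  "jaw": [34,32,30,28,26,24,20,20]
}}

```text
time_s: 11.35
eef_pos: [0.4679, -0.0097, 0.1588]
eef_rot: [0.0, 0.707, 0.707, 0.0]
wrist_force: [3.2, 0.1, 6.2]
opening: 0.27
grasp_force: 59.0
```

Emit:
{"op": "send_rows", "data": {
  "dr": [
    [0,0,0],
    [0,0,0],
    [0,0,0],
    [0,0,0],
    [0,0,0],
    [0,0,0],
    [0,0,0],
    [0,0,0]
  ],
  "xyz": [
    [0,0,0],
    [0,0,0],
    [0,0,0],
    [0,0,-1],
    [0,0,-4],
    [0,0,-8],
    [0,0,-11],
    [0,0,-13.6]
  ],
  "jaw": [40,60,80,80,80,80,80,80]
}}

```text
time_s: 12.35
eef_pos: [0.4676, -0.0095, 0.2964]
eef_rot: [0.001, 0.707, 0.707, 0.0]
wrist_force: [0.0, -0.3, -0.8]
opening: 0.8
grasp_force: 0.0
```

Emit:
{"op": "send_rows", "data": {
  "dr": [
    [0,0,0],
    [0,0,0],
    [0,0,0],
    [0,0,0],
    [0,0,0],
    [0,0,0],
    [0,0,0],
    [0,0,0]
  ],
  "xyz": [
    [0,0,0],
    [0,0,0],
    [0,0,0],
    [0,0,0],
    [0,0,0],
    [0,0,0],
    [0,0,0],
    [0,0,0]
  ],
  "jaw": [80,80,80,80,80,80,80,80]
}}

```text
time_s: 13.35
eef_pos: [0.4675, -0.0095, 0.2943]
eef_rot: [-0.0, 0.707, 0.707, -0.0]
wrist_force: [-0.7, 0.8, -0.3]
opening: 0.798
grasp_force: 0.0
```

```bash
cat >> h.py <<'E'
def edges(im,row,a,b,ch=1):
    return cv2.cvtColor(im,cv2.COLOR_RGB2HSV)[row,a:b,ch].astype(int)
E
python3 - <<'E'
from h import *
o=ctrl.get_obs();print(o['time_s'],o['eef_pos'],o['opening'])
im,K,T,c=grab('wrist','w5.png')
print('rail',edges(im,93,280,345).tolist()); 
for st,ce in comps(im,(22,120,80),(33,255,255),1000): print('yel',st,ce,onz(ce,K,T,.164,True).round(4))
v=[im[r,290:350].astype(int).sum(1) for r in (106,352)]
for x in v: print(x.tolist())
x0=int(ce[0]); g=im[190:285,x0-4:x0+5].astype(int).mean(1); print([(190+i,round(x[0])) for i,x in enumerate(g)])
E
```

```text
13.35 [ 0.46745647 -0.00951261  0.29427764] 0.7982337042951874
rail [186, 189, 186, 188, 185, 184, 185, 187, 188, 186, 183, 163, 117, 78, 69, 68, 70, 70, 69, 69, 67, 68, 67, 66, 66, 66, 69, 70, 68, 67, 69, 68, 68, 67, 68, 70, 70, 69, 68, 66, 68, 66, 67, 67, 68, 69, 66, 68, 70, 81, 111, 142, 148, 149, 148, 149, 153, 153, 154, 153, 154, 155, 157, 155, 157]
yel [295, 109, 36, 242, 6033] [312.36615283 217.59108238] [0.4669 0.0058 0.164 ]
[274, 292, 354, 415, 389, 239, 128, 97, 99, 105, 107, 106, 108, 110, 112, 112, 111, 111, 107, 112, 111, 109, 110, 111, 118, 110, 112, 110, 112, 115, 115, 109, 114, 111, 116, 116, 117, 115, 116, 163, 281, 414, 450, 453, 455, 456, 453, 447, 445, 445, 443, 444, 441, 439, 440, 436, 432, 435, 431, 431]
[234, 229, 232, 227, 231, 232, 228, 207, 143, 116, 119, 116, 118, 114, 120, 120, 121, 118, 120, 126, 117, 122, 120, 122, 126, 117, 121, 121, 124, 121, 121, 124, 125, 122, 124, 118, 126, 158, 210, 216, 217, 221, 222, 222, 230, 232, 231, 231, 234, 236, 233, 234, 232, 231, 227, 223, 228, 234, 236, 233]
[(190, 205), (191, 205), (192, 205), (193, 205), (194, 203), (
[... 322 characters left out ...]
(224, 65), (225, 57), (226, 53), (227, 58), (228, 66), (229, 68), (230, 68), (231, 68), (232, 68), (233, 68), (234, 68), (235, 68), (236, 68), (237, 69), (238, 68), (239, 68), (240, 68), (241, 68), (242, 68), (243, 70), (244, 96), (245, 150), (246, 185), (247, 199), (248, 203), (249, 204), (250, 204), (251, 203), (252, 197), (253, 165), (254, 121), (255, 136), (256, 178), (257, 199), (258, 204), (259, 205), (260, 204), (261, 203), (262, 199), (263, 183), (264, 146), (265, 101), (266, 74), (267, 67), (268, 67), (269, 67), (270, 67), (271, 66), (272, 67), (273, 66), (274, 64), (275, 69), (276, 116), (277, 176), (278, 174), (279, 157), (280, 150), (281, 155), (282, 176), (283, 198), (284, 204)]
```

The level is now within about 1 mm of the centreline. The bubble sits 10.6 mm towards the machine, a slope of about 7.1 mrad, so the knob needs about 2.37 rad clockwise. Next I move to the knob.

Emit:
{"op": "send_rows", "data": {
  "dr": [
    [0,0,-1],
    [0,0,-2.4],
    [0,0,-4],
    [0,0,-5.5],
    [0,0,-7],
    [0,0,-8.5],
    [0,0,-10],
    [0,0,-10]
  ],
  "xyz": [
    [1.7,1.1,0],
    [4.5,3,0],
    [8,5.5,0],
    [11,7.5,0],
    [14,9.5,0],
    [16,11,0],
    [16.7,11.4,0],
    [16.7,11.4,0]
  ],
  "jaw": [100,100,100,100,100,100,100,100]
}}

```text
time_s: 14.4
eef_pos: [0.5815, 0.158, 0.2939]
eef_rot: [-0.0, 0.259, 0.966, -0.0]
wrist_force: [-1.1, 0.5, 0.2]
opening: 1.003
grasp_force: 0.0
```

```bash
python3 - <<'E'
from h import *
o=ctrl.get_obs();q=o['eef_rot'];print(o['time_s'],o['eef_pos'],o['q'],R.from_quat(np.r_[q[1:],q[0]]).as_matrix().round(3).tolist())
im,K,T,c=grab('wrist','w6.png')
E
```

```text
14.4 [0.58152152 0.1580312  0.29393401] [ 6.85823755e-02  2.09374438e-01  1.48485808e+00  2.96478776e-05
  1.44787123e+00 -9.78247156e-01] [[-0.866, 0.5, -0.001], [0.5, 0.866, -0.0], [0.0, -0.0, -1.0]]
```

View pics/w6.png

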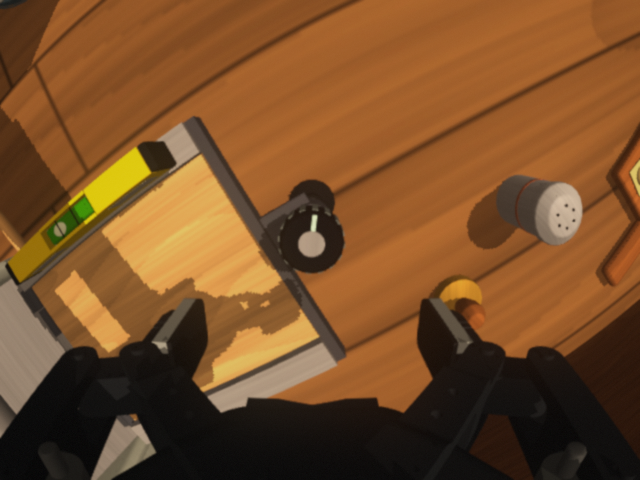

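The knob is centred at about (311,239), with a radius of about 33 px. The bubble can be seen from here too, at (60,229).

```bash
python3 - <<'E'
from h import *
d=np.load('pics/w6.npz');K,T,im=d['K'],d['T'],d['im']
for uv in ((311,239),(312,243.5),(278,240),(344,240)): print(uv,onz(uv,K,T,.176,True).round(4))
m=cv2.inRange(cv2.cvtColor(im,cv2.COLOR_RGB2HSV),(0,0,120),(180,60,255))[225:265,290:335]
n,l,st,ce=cv2.connectedComponentsWithStats(m);print([(s[4],c+[290,225],onz(c+[290,225],K,T,.176,True).round(4)) for s,c in zip(st[1:],ce[1:]) if s[4]>60])
E
```

```text
(311, 239) [0.5777 0.1592 0.176 ]
(312, 243.5) [0.5807 0.1582 0.176 ]
(278, 240) [0.5671 0.1395 0.176 ]
(344, 240) [0.5894 0.1781 0.176 ]
[]
```

Emit:
{"op": "send_rows", "data": {
  "dr": [
    [0,0,0],
    [0,0,0],
    [0,0,0],
    [0,0,0],
    [0,0,0],
    [0,0,0],
    [0,0,0],
    [0,0,0]
  ],
  "xyz": [
    [0.1,0,3],
    [0.1,0,6],
    [0.1,0,9],
    [0.1,0,11.5],
    [0.1,0,12.7],
    [0.1,0,12.7],
    [0.1,0,12.7],
    [0.1,0,12.7]
  ],
  "jaw": [100,100,100,100,100,80,65,55]
}}

```text
time_s: 15.45
eef_pos: [0.5814, 0.158, 0.1686]
eef_rot: [0.001, 0.259, 0.966, 0.0]
wrist_force: [-0.8, -0.5, 0.5]
opening: 0.545
grasp_force: 0.0
```

Emit:
{"op": "send_rows", "data": {
  "dr": [
    [0,0,0],
    [0,0,0],
    [0,0,0],
    [0,0,0],
    [0,0,0],
    [0,0,0],
    [0,0,0],
    [0,0,0]
  ],
  "xyz": [
    [0,0,0],
    [0,0,0],
    [0,0,0],
    [0,0,0],
    [0,0,0],
    [0,0,0],
    [0,0,0],
    [0,0,0]
  ],
  "jaw": [50,45,40,30,30,30,30,30]
}}

```text
time_s: 16.45
eef_pos: [0.5811, 0.1576, 0.169]
eef_rot: [0.001, 0.259, 0.966, -0.0]
wrist_force: [-2.4, -1.2, 5.6]
opening: 0.503
grasp_force: 60.0
```

Emit:
{"op": "send_rows", "data": {
  "dr": [
    [0,0,1],
    [0,0,2.4],
    [0,0,3.9],
    [0,0,5.4],
    [0,0,6.9],
    [0,0,8.4],
    [0,0,9.9],
    [0,0,11.3]
  ],
  "xyz": [
    [0,0,0],
    [0,0,0],
    [0,0,0],
    [0,0,0],
    [0,0,0],
    [0,0,0],
    [0,0,0],
    [0,0,0]
  ],
  "jaw": [30,30,30,30,30,30,30,30]
}}

```text
time_s: 17.45
eef_pos: [0.5813, 0.1578, 0.169]
eef_rot: [0.001, 0.755, 0.656, 0.001]
wrist_force: [-1.1, -1.8, 4.8]
opening: 0.506
grasp_force: 60.0
```

Emit:
{"op": "send_rows", "data": {
  "dr": [
    [0,0,1.5],
    [0,0,3],
    [0,0,4.5],
    [0,0,6],
    [0,0,7.5],
    [0,0,9],
    [0,0,10.2],
    [0,0,11.2]
  ],
  "xyz": [
    [0,0,0],
    [0,0,0],
    [0,0,0],
    [0,0,0],
    [0,0,0],
    [0,0,0],
    [0,0,0],
    [0,0,0]
  ],
  "jaw": [30,30,30,30,30,30,30,30]
}}

```text
time_s: 18.45
eef_pos: [0.5815, 0.1576, 0.169]
eef_rot: [0.0, 0.992, 0.129, 0.001]
wrist_force: [-0.2, -2.2, 5.3]
opening: 0.508
grasp_force: 60.1
```

Emit:
{"op": "send_rows", "data": {
  "dr": [
    [0,0,0],
    [0,0,0],
    [0,0,0],
    [0,0,0],
    [0,0,0],
    [0,0,0],
    [0,0,0],
    [0,0,0]
  ],
  "xyz": [
    [0,0,0],
    [0,0,0],
    [0,0,0],
    [0,0,-2],
    [0,0,-5],
    [0,0,-8],
    [0,0,-11],
    [0,0,-12.7]
  ],
  "jaw": [60,85,85,85,85,85,85,85]
}}

```text
time_s: 19.45
eef_pos: [0.5814, 0.1581, 0.2977]
eef_rot: [0.0, 0.991, 0.131, 0.002]
wrist_force: [-0.5, -0.6, -0.4]
opening: 0.848
grasp_force: 0.0
```

```bash
python3 - <<'E'
from h import *
o=ctrl.get_obs();q=o['eef_rot'];print(o['time_s'],o['eef_pos'],o['q'].round(3),R.from_quat(np.r_[q[1:],q[0]]).as_matrix().round(3).tolist(),o['wrist_force'])
E
```

```text
19.45 [0.58140633 0.15812002 0.29767508] [0.069 0.204 1.484 0.    1.45  1.377] [[0.966, 0.259, 0.004], [0.259, -0.966, 0.0], [0.004, 0.001, -1.0]] [-0.49128758 -0.64708013 -0.39178506]
```

Emit:
{"op": "send_rows", "data": {
  "dr": [
    [0,0,-1.5],
    [0,0,-3],
    [0,0,-4.7],
    [0,0,-6.4],
    [0,0,-8.1],
    [0,0,-9.8],
    [0,0,-11.5],
    [0,0,-12.5]
  ],
  "xyz": [
    [-1,1,0],
    [-3,3,0],
    [-6,5.5,0],
    [-9,8,0],
    [-12,10.5,0],
    [-14.5,12.5,0],
    [-15.4,13.2,0],
    [-15.4,13.2,0]
  ],
  "jaw": [85,85,85,85,85,85,85,85]
}}

```text
time_s: 20.45
eef_pos: [0.4655, -0.0101, 0.2947]
eef_rot: [0.0, 0.706, 0.708, -0.0]
wrist_force: [0.6, -0.3, -0.2]
opening: 0.854
grasp_force: 0.0
```

Emit:
{"op": "send_rows", "data": {
  "dr": [
    [0,0,0],
    [0,0,0],
    [0,0,0],
    [0,0,0],
    [0,0,0],
    [0,0,0],
    [0,0,0],
    [0,0,0]
  ],
  "xyz": [
    [0,0,0],
    [0,0,0],
    [0,0,0],
    [0,0,0],
    [0,0,0],
    [0,0,0],
    [0,0,0],
    [0,0,0]
  ],
  "jaw": [85,85,85,85,85,85,85,85]
}}

```text
time_s: 21.45
eef_pos: [0.466, -0.0094, 0.2943]
eef_rot: [0.0, 0.707, 0.707, -0.0]
wrist_force: [-1.2, 0.2, 0.6]
opening: 0.847
grasp_force: 0.0
```

```bash
cat > b.py <<'E'
from h import *
o=ctrl.get_obs();print(o['time_s'],o['eef_pos'])
im,K,T,c=grab('wrist',sys.argv[1])
print('rail',edges(im,93,280,345).tolist())
st,ce=max(comps(im,(22,120,80),(33,255,255),1000),key=lambda a:a[0][4]); print(st,ce,onz(ce,K,T,.164,True).round(4))
x0=int(ce[0]); a=st[1]; g=im[a+60:a+200,x0-4:x0+5].astype(int).mean(1); print(a+60,[round(x[0]) for x in g])
E
python3 b.py w7.png
```

```text
21.45 [ 0.46600563 -0.00937453  0.29430577]
rail [186, 185, 186, 185, 187, 185, 186, 183, 189, 187, 185, 183, 184, 146, 88, 69, 70, 69, 68, 68, 70, 69, 66, 67, 66, 67, 69, 68, 69, 68, 67, 68, 69, 66, 67, 68, 68, 68, 68, 69, 68, 68, 67, 68, 67, 67, 66, 66, 68, 68, 71, 83, 120, 146, 149, 148, 148, 148, 152, 152, 153, 154, 155, 154, 155]
[297, 110, 36, 242, 6209] [314.38411983 219.81059752] [0.4668 0.0044 0.164 ]
170 [205, 205, 204, 205, 204, 205, 204, 205, 204, 205, 205, 205, 204, 204, 204, 204, 204, 204, 204, 204, 204, 204, 205, 204, 205, 203, 190, 155, 124, 105, 81, 66, 67, 68, 69, 69, 69, 70, 69, 69, 68, 69, 69, 68, 68, 68, 68, 68, 68, 68, 68, 68, 68, 67, 67, 64, 58, 50, 53, 63, 77, 111, 156, 187, 199, 203, 203, 204, 203, 203, 204, 203, 203, 203, 203, 204, 204, 203, 203, 201, 192, 166, 112, 76, 62, 55, 55, 61, 66, 66, 66, 67, 67, 67, 67, 67, 67, 67, 67, 67, 67, 66, 67, 67, 67, 65, 68, 87, 120, 147, 153, 151, 154, 172, 196, 203, 204, 204, 204, 204, 204, 204, 204, 204, 204, 204, 204, 203, 204, 204, 204, 203, 203, 203, 204, 204, 203, 204, 204, 203]
```

The bubble is centred between the lines: lines at rows 227.3 and 255.5, bubble centre at 241.4. Next I press on the flat top, machine side of the window, with the fingers shut.

Emit:
{"op": "send_rows", "data": {
  "dr": [
    [0,0,0],
    [0,0,0],
    [0,0,0],
    [0,0,0],
    [0,0,0],
    [0,0,0],
    [0,0,0],
    [0,0,0]
  ],
  "xyz": [
    [-2,0.1,0],
    [-4.5,0.1,0],
    [-4.5,0.1,2],
    [-4.5,0.1,4],
    [-4.5,0.1,6],
    [-4.5,0.1,8],
    [-4.5,0.1,9],
    [-4.5,0.1,9.5]
  ],
  "jaw": [40,0,0,0,0,0,0,0]
}}

```text
time_s: 22.5
eef_pos: [0.467, -0.0544, 0.199]
eef_rot: [-0.0, 0.707, 0.707, -0.0]
wrist_force: [-0.2, 0.4, -0.1]
opening: 0.0
grasp_force: 0.0
```

Emit:
{"op": "send_rows", "data": {
  "dr": [
    [0,0,0],
    [0,0,0],
    [0,0,0],
    [0,0,0],
    [0,0,0],
    [0,0,0],
    [0,0,0],
    [0,0,0]
  ],
  "xyz": [
    [0,0,0],
    [0,0,0.2],
    [0,0,0.4],
    [0,0,0.6],
    [0,0,0.8],
    [0,0,0.9],
    [0,0,1],
    [0,0,1]
  ],
  "jaw": [0,0,0,0,0,0,0,0]
}}

```text
time_s: 23.5
eef_pos: [0.467, -0.0544, 0.1892]
eef_rot: [-0.0, 0.707, 0.707, -0.0]
wrist_force: [0.7, -0.1, 0.2]
opening: 0.001
grasp_force: 0.0
```

Emit:
{"op": "send_rows", "data": {
  "dr": [
    [0,0,0],
    [0,0,0],
    [0,0,0],
    [0,0,0],
    [0,0,0],
    [0,0,0],
    [0,0,0],
    [0,0,0]
  ],
  "xyz": [
    [0,0,0.1],
    [0,0,0.2],
    [0,0,0.3],
    [0,0,0.4],
    [0,0,0.5],
    [0,0,0.5],
    [0,0,0.5],
    [0,0,0.5]
  ],
  "jaw": [0,0,0,0,0,0,0,0]
}}

```text
time_s: 24.5
eef_pos: [0.467, -0.0544, 0.1843]
eef_rot: [0.0, 0.707, 0.707, 0.0]
wrist_force: [1.5, -0.1, 0.1]
opening: -0.0
grasp_force: 0.0
```

Emit:
{"op": "send_rows", "data": {
  "dr": [
    [0,0,0],
    [0,0,0],
    [0,0,0],
    [0,0,0],
    [0,0,0],
    [0,0,0],
    [0,0,0],
    [0,0,0]
  ],
  "xyz": [
    [0,0,0.05],
    [0,0,0.1],
    [0,0,0.1],
    [0,0,0.1],
    [0,0,0.1],
    [0,0,0.1],
    [0,0,0.1],
    [0,0,0.1]
  ],
  "jaw": [0,0,0,0,0,0,0,0]
}}

```text
time_s: 25.5
eef_pos: [0.467, -0.0544, 0.1833]
eef_rot: [0.0, 0.707, 0.707, -0.0]
wrist_force: [-0.2, 0.8, -0.4]
opening: 0.004
grasp_force: 0.0
```

Emit:
{"op": "send_rows", "data": {
  "dr": [
    [0,0,0],
    [0,0,0],
    [0,0,0],
    [0,0,0],
    [0,0,0],
    [0,0,0],
    [0,0,0],
    [0,0,0]
  ],
  "xyz": [
    [0,0,0.05],
    [0,0,0.1],
    [0,0,0.1],
    [0,0,0.1],
    [0,0,0.1],
    [0,0,0.1],
    [0,0,0.1],
    [0,0,0.1]
  ],
  "jaw": [0,0,0,0,0,0,0,0]
}}

```text
time_s: 26.5
eef_pos: [0.4672, -0.0544, 0.183]
eef_rot: [0.0, 0.707, 0.707, 0.0]
wrist_force: [-2.6, 0.7, 7.0]
opening: 0.002
grasp_force: 3.1
```

Emit:
{"op": "send_rows", "data": {
  "dr": [
    [0,0,0],
    [0,0,0],
    [0,0,0],
    [0,0,0],
    [0,0,0],
    [0,0,0],
    [0,0,0],
    [0,0,0]
  ],
  "xyz": [
    [0,0,0.02],
    [0,0,0.04],
    [0,0,0.04],
    [0,0,0.04],
    [0,0,0.04],
    [0,0,0.04],
    [0,0,0.04],
    [0,0,0.04]
  ],
  "jaw": [0,0,0,0,0,0,0,0]
}}

```text
time_s: 27.5
eef_pos: [0.4673, -0.0544, 0.183]
eef_rot: [0.0, 0.707, 0.707, 0.0]
wrist_force: [-2.9, 1.9, 9.4]
opening: -0.003
grasp_force: 4.6
```

Emit:
{"op": "send_rows", "data": {
  "dr": [
    [0,0,0],
    [0,0,0],
    [0,0,0],
    [0,0,0],
    [0,0,0],
    [0,0,0],
    [0,0,0],
    [0,0,0]
  ],
  "xyz": [
    [0,0,0],
    [0,0,0],
    [0,0,0],
    [0,0,0],
    [0,0,0],
    [0,0,0],
    [0,0,0],
    [0,0,0]
  ],
  "jaw": [0,0,0,0,0,0,0,0]
}}

```text
time_s: 28.5
eef_pos: [0.4673, -0.0544, 0.183]
eef_rot: [0.0, 0.707, 0.707, 0.0]
wrist_force: [-2.7, 1.0, 9.3]
opening: 0.002
grasp_force: 4.6
```

```bash
python3 - <<'E'
from h import *
f=[]
for i in range(4):
    im,K,T,c=grab('wrist','w8.png'); f.append(ctrl.get_obs()['wrist_force'][2])
print(np.round(f,1))
x=[(st,ce) for st,ce in comps(im,(40,90,60),(85,255,255),100)];print(x)
for st,ce in x: print(onz(ce,K,T,.162,True))
x0=312; g=im[150:330,x0-4:x0+5].astype(int).mean(1); print(150,[round(v[0]) for v in g])
E
```

```text
[ 8.7  8.8  9.6 10. ]
[([294, 133, 39, 47, 1776], array([313.1295045 , 156.33952703])), ([294, 182, 39, 50, 1009], array([313.24182359, 205.95936571])), ([295, 234, 37, 38, 1372], array([313.12463557, 252.12609329]))]
[0.46703198 0.00797265 0.162     ]
[ 0.46707956 -0.01160164  0.162     ]
[ 0.46704164 -0.03064742  0.162     ]
150 [70, 69, 69, 69, 69, 69, 68, 69, 69, 69, 69, 69, 68, 69, 68, 68, 68, 68, 67, 67, 66, 67, 67, 67, 67, 67, 66, 65, 58, 50, 44, 44, 47, 49, 52, 61, 68, 91, 143, 182, 198, 201, 202, 201, 201, 202, 201, 201, 201, 201, 202, 201, 202, 202, 202, 202, 202, 202, 201, 201, 201, 202, 202, 201, 201, 202, 201, 201, 202, 201, 201, 201, 201, 200, 192, 171, 130, 83, 64, 63, 60, 51, 43, 44, 51, 60, 63, 63, 63, 63, 63, 63, 63, 62, 62, 62, 62, 61, 61, 62, 62, 61, 62, 61, 61, 62, 62, 61, 62, 61, 61, 61, 61, 61, 61, 61, 61, 60, 59, 56, 53, 61, 92, 114, 120, 129, 141, 146, 146, 146, 145, 142, 135, 151, 189, 192, 157, 97, 55, 46, 45, 44, 43, 42, 42, 42, 41, 41, 41, 41, 41, 40, 40, 39, 38, 38, 38, 38, 37, 38, 37, 37, 36, 35, 35, 35, 35, 34, 34, 34, 33, 33, 32, 32, 32, 33, 37, 42, 43, 42]
```

```bash
python3 -c "
from bench import ctrl
print(ctrl.hand_in())"
```

```text
the job is handed in; nothing more can be done
None
```

I handed the job in at about 29 s on the robot's clock; the hand-in returned no verdict. The yellow level lies about 1 mm off the near rail's centreline, the bubble is about 0.2 mm from the middle, and the fingers are still pressing on it with about 9 N.

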